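Ready the deburring bowl and set its selector to run

TASK

Get the deburring bowl ready to run: take the stirring rod from its wooden block, stir the ceramic chips in the bowl right round with it so that they have clearly shifted, and stand the rod back in its hole; only then slide the selector, the strip with the tall fin grip, all the way home against the end with the steel post. The brass sleeve left standing in the selector's way must first be moved and end up standing upright on the floor of the steel tray. Keep every chip in the bowl and the gripper off the chips, and leave the other strip's disc knob and all the other things where they are.

Things in the scene. Friction and masses are not known exactly. Their poses are not given: they have to be found in the camera images.
- selector_base: fixed aluminium strip 54 (x) x 180 (y) x 14 mm high, origin at the centre of its underside; the slide runs along its y. At its +y end only, an upright dark steel post 16 (x) x 14 (y) mm, centre at y = +78 mm, top 50 mm above the bench, marks the end stop. This one carries the tall fin grip (joint selector). It may be on the robot's left or right.
- selector (a joint): position of the selector's fin grip along its strip, in m: 0 = far end from the post, 0.120 = fully against the post end (mechanical end stop). The grip centre lies at strip y = value - 60 mm. Drag about 3 N, no spring, it stays where left.
- selector_top (a point): centre of the top of the selector's fin grip, 57.5 mm above the bench. Black plastic fin, 26 mm across the strip (x) and 14 mm along it (y), 34 mm high, on a foot 30 x 20 x 10 mm; foot's underside 15.5 mm above the bench.
- rate_base: fixed aluminium strip 54 (x) x 180 (y) x 14 mm high, origin at the centre of its underside; the slide runs along its y. At its +y end only, an upright dark steel post 16 (x) x 14 (y) mm, centre at y = +78 mm, top 50 mm above the bench, marks the end stop. This one carries the low disc knob and is not part of the job. It may be left or right.
- rate_top (a point): centre of the top of the other strip's low disc knob, black, 26 mm diameter, 14 mm high, top 29.5 mm above the bench; to be left alone.
- sleeve: solid-looking brass sleeve, 28 mm diameter, 62 mm tall, standing upright; origin at the centre of its underside, z along its axis. It stands on the selector's strip (underside 14 mm above the bench), between the fin grip and the post, in the grip's way. 0.10 to 0.21 kg.
- tray: fixed shallow open steel tray, 116 x 116 x 26 mm outside, 4 mm walls and floor, empty; origin at the centre of its underside. Left or right, far row.
- bowl: the finisher's media bowl, fixed, round about its origin, which lies at the centre of its underside on the bench. Green foot 180 mm diameter; grey bowl on it, outer diameter 160 mm, inner diameter 150 mm with straight upright walls, inner floor flat at 55 mm above the bench, rim at 105 mm above the bench.
- rod: stirring rod, 140 mm long, upright in its holder, 0.09 to 0.14 kg: round steel shaft 14 mm diameter for the lower 85 mm, then a square wooden handle 22 x 22 mm, 55 mm long, flats square to the rod's own x and y. Origin at the centre of its lower end (8 mm above the bench in the holder), z along it towards the handle. Gripped lightly it swivels: grip the flats firmly.
- holder: fixed wooden block 64 x 64 x 50 mm with one upright round hole in its centre, 22 mm diameter, 42 mm deep (its floor 8 mm above the bench), 3 mm chamfer at the mouth; origin at the centre of its underside. On the other side from the tray.
- chip0: smooth, slippery grey ceramic chip, a stubby cylinder 22 mm diameter, 18 mm tall, 18 g, standing on the bowl floor; origin at the centre of one end face. The five chips stand in a loose ring about 40 mm from the bowl's centre, with the middle of the bowl free. They slide away freely from a rod led round about 40 mm from the centre; led closer to the wall it can wedge them.
- chip1: smooth, slippery grey ceramic chip, a stubby cylinder 22 mm diameter, 18 mm tall, 18 g, standing on the bowl floor; origin at the centre of one end face. The five chips stand in a loose ring about 40 mm from the bowl's centre, with the middle of the bowl free. They slide away freely from a rod led round about 40 mm from the centre; led closer to the wall it can wedge them.
- chip2: smooth, slippery grey ceramic chip, a stubby cylinder 22 mm diameter, 18 mm tall, 18 g, standing on the bowl floor; origin at the centre of one end face. The five chips stand in a loose ring about 40 mm from the bowl's centre, with the middle of the bowl free. They slide away freely from a rod led round about 40 mm from the centre; led closer to the wall it can wedge them.
- chip3: smooth, slippery grey ceramic chip, a stubby cylinder 22 mm diameter, 18 mm tall, 18 g, standing on the bowl floor; origin at the centre of one end face. The five chips stand in a loose ring about 40 mm from the bowl's centre, with the middle of the bowl free. They slide away freely from a rod led round about 40 mm from the centre; led closer to the wall it can wedge them.
- chip4: smooth, slippery grey ceramic chip, a stubby cylinder 22 mm diameter, 18 mm tall, 18 g, standing on the bowl floor; origin at the centre of one end face. The five chips stand in a loose ring about 40 mm from the bowl's centre, with the middle of the bowl free. They slide away freely from a rod led round about 40 mm from the centre; led closer to the wall it can wedge them.
- sleeve2: solid-looking brass sleeve, 28 mm diameter, 62 mm tall, standing upright; origin at the centre of its underside, z along its axis. Stands on the other strip (disc knob); bystander.
- tube_a: bystander: brass tube standing upright on the bench close beside the selector's strip, 26 mm diameter, 72 mm tall; origin at the centre of its underside.
- tube_b: bystander: brass tube standing upright on the bench close beside the other strip, 26 mm diameter, 72 mm tall; origin at the centre of its underside.
- jar: bystander: closed amber jar, 44 mm diameter, 65 mm tall, on the bench between the robot and the bowl; origin at the centre of its underside.
- offcut: bystander: flat piece of board 70 x 100 x 12 mm lying beyond the bowl; origin at the centre of its underside.
- cutter: bystander: red tube cutter about 46 x 120 x 16 mm lying beyond the bowl; origin near its middle, on its underside.

How it is judged:
By the outcome, as a careful person would: the job done as asked, in the order asked, and still so for the second after the job is handed in, with the robot touching nothing.
It also fails if it takes over 72 s, if anything falls off the work surface, if the arm or the gripper's body presses on something with over 40 N, if the wrist force passes 120 N, or if a joint passes its speed limit or range.

ROBOT

A 6-joint arm with a two-finger parallel gripper is mounted at the origin on the work surface. World frame = base frame: x ahead of the robot, y to its left, z up, the work surface at z = 0. Lengths are in m, angles in rad, forces in N, time in s.
With the tool pointing down it reaches from about 0.35 to 0.775 m from the base axis. Payload 5.5 kg.
Tool frame: the origin (TCP) lies midway between the tips of the shut fingers; the grasp point (between the pads) lies 19 mm behind it; z points along the fingers, y is the line along which they close (so a half turn about z gives the same grasp; the last joint's range is limited). The gripper opens to 85 mm and grips with 20 to 120 N. Pads are 22 mm wide; open, the fingers measure 114 mm over their backs; the gripper's body (76 mm by 85 mm) begins 54 mm behind the grasp point. The pads swing forward as they close: fully open they stand 13 mm farther back than shut.
Start: joints at [-1.316, 0.313, 0.046, 1.304, 0, 1.431], TCP at [0.221, -0.531, 0.231] pointing down, gripper open.
Joint ranges: [-2.76, 2.76], [-0.86, 1.69], [-1.03, 1.26], [-2.2, 2.34], [-1.47, 1.5], [-3.14, 3.14]. Speed limits (rad/s): [2.57, 2.57, 3.14, 3.14, 3.14, 3.14].

INTERFACE

Orientations are given as a unit quaternion [w, x, y, z].
In Python, from workcell import get_state, read_camera, camera_info, hand_in, recognise gives the robot as it stands.
- The arm moves only by the tool arm_command, never from a script. Its argument "moves" is one flat list of numbers, 7 for each row, row after row: the opening, from -1 (shut) to 1 (fully open), then the shift along the tool's x, y, z in mm, then the turn, a rotation vector about the tool's x, y, z in rad. A call has 1 to 8 rows; each row shifts and turns the commanded pose from where the row before left it, along the tool's axes as they then stand; what a row does not reach is not made up. A row lasts 1/8 s, in which the tool goes at most 62.5 mm and 10.7 degrees, less where a joint would pass 70% of its speed; a pose out of reach is approached as far as the arm can. A call with a gripper value outside its range is refused whole. The fingers move at their own pace and stop on an object; "newtons" is the grip in N (left out, the last holds). Time passes only in rows, so rows that do not move let the fingers close. It gives the time, the measured TCP pose, the force, the opening and the grip force at its end, in the units of the state.
- get_state(): the state, without advancing time (a new reading comes with each control period).
- read_camera(name): name is "side" or "top"; returns (picture, depth): 420x560x3 uint8, blue, green, red; 420x560 float32, m along the optical axis (not along the pixel's ray), 0 where there is no reading.
- camera_info(name): a dict with "fovy" (degrees; the focal length in pixels is half the picture's height over the tangent of half this angle, whatever the lens; pixels are square), "cx", "cy" (the principal point, pixels), "k1" (the pictures are not rectified: a ray, as slopes to the right and down, at radius r is drawn at 1 + k1 r^2 times it, then the intrinsics apply), "eye" and "orientation" of the camera in the world. Camera axes: x right, y down, z forward; pixel columns grow to the right and rows downward; lengths in m; the calibration is good to about 2 mm. A picture is of the moment at which its call begins. camera_info takes no time and is no camera call.
- hand_in(): hands the job in; it is judged then, once.
Trained networks look in the newest picture that a camera, given by its name, has taken for a name from the list of things; names that differ only in an ending like _2 or _b are one class to them, and where a whole thing is asked for, a point or a joint stands for the part that bears it (a point fixed in the world has none). Each returns a list of dicts, best first, with "confidence" (0 to 1); they miss things now and then, are a little off and sometimes report something else, mostly with a low value. They report only what shows in the picture. A call takes as long as a camera call.
- recognise(camera, label): "point" ([column, row] in pixels, amid what is visible of it).
The state is a dict: "clock": time; "joint_pos": joint angles; "qvel": joint speeds; "tau": joint torques, N m; "tcp_pos": TCP position; "orientation": TCP orientation; "wrist_force": force on the tool from outside, world axes, zero at the start; "ft_torque": the same for the moment, N m; "finger_gap": finger opening in m; "grip_force": force on a finger pad.
Only numpy, scipy, OpenCV 4.12 (cv2) and the standard library are available. Lean on these libraries where they do the work, as an engineer would, in place of code of your own. Each camera call takes 0.05 s, during which the arm holds its last target. There are 200 camera calls.

## Working session

There is one attempt and no reset: what is moved stays moved. The work goes in short steps, Python scripts to look and compute and a tool call to move; the robot and the scene stay as the last step left them, time stands still between calls to the robot, and variables do not carry over. Pictures are saved under pics/ and viewed, at most 10 in all, crops included, and the job is handed in when it is done.

Besides the shell and the picture viewer there is one more tool, called after "Request:" as name(argument=value, ...) on one line, values as JSON. arm_command: Moves the arm, as the interface text tells. Its arguments: {"type":"object","properties":{"moves":{"type":"array"},"newtons":{"type":"number"}},"required":["moves"]}

```bash
ls; mkdir -p pics; cat > h.py <<'E'
import numpy as np, cv2
from scipy.spatial.transform import Rotation as R
from workcell import *
def q(o): return R.from_quat([o[1],o[2],o[3],o[0]])
def world(cam, uv, depth):
    i=camera_info(cam); f=210/np.tan(np.radians(i['fovy'])/2)
    uv=np.atleast_2d(uv).astype(float)
    d=np.stack([(uv[:,0]-i['cx'])/f,(uv[:,1]-i['cy'])/f],1); s=d.copy()
    for _ in range(20): s=d/(1+i['k1']*(s**2).sum(1,keepdims=True))
    z=np.atleast_1d(depth)[:,None]
    return q(i['orientation']).apply(np.hstack([s*z,z]))+np.array(i['eye'])
def cloud(cam,depth):
    v,u=np.mgrid[0:420,0:560]; 
    P=world(cam,np.stack([u.ravel(),v.ravel()],1),depth.ravel()).reshape(420,560,3)
    P[depth==0]=np.nan
    return P
E
python3 - <<'E'
from h import *
for c in ['top','side']:
    im,d=read_camera(c); cv2.imwrite(f'pics/{c}0.png',im); np.save(f'{c}0.npy',d); print(c,camera_info(c))
    P=cloud(c,d)
    for n in ['selector_top','rate_top','selector_base','rate_base','sleeve','tray','bowl','rod','holder','chip0','tube_a','jar']:
        for r in recognise(c,n)[:5]:
            u,v=np.round(r['point']).astype(int)
            print(n,r['confidence'],(u,v),np.round(P[min(v,419),min(u,559)],3))
s=get_state();print(s)
E
```

```text
pics
top {'fovy': 55.71339785260339, 'cx': 284.01348164702875, 'cy': 206.8377169969737, 'k1': -0.0986774615035987, 'eye': array([ 0.46390186, -0.01236817,  1.07211849]), 'orientation': array([-0.03072003,  0.71018006, -0.70233582,  0.03774869])}
selector_top 0.25 (np.int64(171), np.int64(256)) [0.434 0.26  0.077]
rate_top 0.47 (np.int64(201), np.int64(260)) [0.423 0.194 0.025]
selector_base 0.56 (np.int64(379), np.int64(254)) [ 0.443 -0.277  0.014]
rate_base 0.87 (np.int64(188), np.int64(259)) [0.425 0.231 0.014]
rate_base 0.18 (np.int64(274), np.int64(203)) [0.573 0.004 0.051]
sleeve 0.5 (np.int64(368), np.int64(253)) [ 0.447 -0.234  0.074]
sleeve 0.43 (np.int64(170), np.int64(254)) [0.439 0.262 0.078]
tray 0.7 (np.int64(178), np.int64(181)) [0.635 0.268 0.003]
tray 0.37 (np.int64(265), np.int64(274)) [0.392 0.024 0.063]
bowl 0.94 (np.int64(270), np.int64(203)) [0.572 0.014 0.057]
rod 0.73 (np.int64(385), np.int64(179)) [ 0.627 -0.267  0.123]
rod 0.61 (np.int64(380), np.int64(253)) [ 0.446 -0.28   0.014]
holder 0.6 (np.int64(376), np.int64(184)) [ 0.627 -0.263  0.047]
chip0 0.59 (np
[... 2056 characters left out ...]
int_pos': array([-1.31561157e+00,  3.13216065e-01,  4.61056233e-02,  1.30362340e+00,
        2.87290588e-05,  1.43118983e+00]), 'qvel': array([-2.36003126e-04, -5.65674642e-04,  1.30726644e-03, -2.78523331e-04,
        1.82620254e-03,  7.56992893e-05]), 'tau': array([-4.64859149e-04, -4.80474150e+01,  2.98807007e+01,  8.13738025e-04,
       -2.87767693e-05,  2.03158237e-05]), 'tcp_pos': array([ 0.2211584 , -0.53080467,  0.23131634]), 'orientation': array([3.03606731e-05, 9.80580662e-01, 1.96116202e-01, 1.61450211e-05]), 'wrist_force': array([ 0.45991891, -0.1404841 , -0.37979857]), 'ft_torque': array([0.0124852 , 0.01930895, 0.01158439]), 'grip_force': 0.0, 'finger_gap': 0.08522989293839198}
```

```bash
python3 - <<'E'
from h import *
# metric top-down height map & colour from top camera; crop upscale
im=cv2.imread('pics/top0.png'); cv2.imwrite('pics/top0c.png',cv2.resize(im[130:330,130:430],None,fx=2.6,fy=2.6,interpolation=cv2.INTER_CUBIC))
P=cloud('top',np.load('top0.npy')); S=cloud('side',np.load('side0.npy'))
A=np.vstack([P.reshape(-1,3),S.reshape(-1,3)])
def blob(name,c,r,z0,z1):
    for nm,Q in(('t',P.reshape(-1,3)),('s',S.reshape(-1,3))):
        m=(np.hypot(Q[:,0]-c[0],Q[:,1]-c[1])<r)&(Q[:,2]>z0)&(Q[:,2]<z1); B=Q[m]
        if len(B)<4: print(name,nm,len(B));continue
        (cc,wh,a)=cv2.minAreaRect(B[:,:2].astype(np.float32)*1000)
        print(name,nm,len(B),'mean',np.round(B.mean(0)*1000,1),'rect',np.round(cc,1),np.round(wh,1),round(a,1))
blob('rodtop',(.625,-.267),.03,.140,.155);blob('rodtop',(.625,-.267),.03,.11,.165)
blob('holder',(.625,-.265),.06,.043,.056)
blob('sleeve',(.445,-.237),.03,.068,.084)
blob('fin',(.437,-.295),.025,.052,.064)
blob('selpost',(.44,-.2),.03,.044,.056)
blob('selbase',(.44,-.28),.12,.010,.018)
blob('tubea',(.361,-.214),.03,.065,.08)
blob('tray',(.637,.267),.1,.018,.032)
blob('trayfloor',(.637,.267),.06,-.001,.009)
blob('bowlrim',(.575,.01),.1,.098,.112)
blob('jar',(.395,.03),.04,.058,.072)
blob('tubeb',(.505,.255),.03,.065,.08)
blob('sleeve2',(.435,.265),.03,.068,.084)
E
```

```text
rodtop t 91 mean [ 629.7 -277.3  146.9] rect [ 630.3 -277.7] [22.  23.4] 16.0
rodtop s 68 mean [ 629.1 -272.4  146. ] rect [ 630.2 -275.4] [21.7 25.4] 16.6
rodtop t 134 mean [ 628.4 -274.8  140. ] rect [ 630.2 -277.7] [22.4 23.3] 15.5
rodtop s 191 mean [ 627.7 -269.9  132.7] rect [ 630.4 -274.3] [22.8 27.3] 15.6
holder t 440 mean [ 627.9 -271.7   49.4] rect [ 631.1 -277.4] [65.7 64.2] 61.1
holder s 382 mean [ 627.9 -270.2   48.9] rect [ 630.4 -275.6] [65.9 69.5] 61.9
sleeve t 104 mean [ 444.  -244.    75.4] rect [ 444.3 -244.2] [25.1 26.5] 0.2
sleeve s 105 mean [ 442.2 -240.    74.4] rect [ 443.6 -242. ] [26.8 28.5] 43.8
fin t 48 mean [ 448.8 -300.8   56.5] rect [ 448.  -300.6] [23.7 12.4] 5.6
fin s 49 mean [ 447.2 -297.3   55.9] rect [ 447.9 -298.8] [24.6 16.4] 5.9
selpost t 35 mean [ 432.4 -184.5   48.7] rect [ 432.8 -184.4] [15.6 12.9] 3.9
selpost s 51 mean [ 432.7 -189.5   48.8] rect [ 435.1 -203. ] [16.  55.5] 10.8
selbase t 1011 mean [ 442.1 -260.9   13.6] rect [ 420.3 -265. ] [100.1 180.6] 7.9
selbase s 661 mean [ 427.6 -235.4   13.7] rect [ 438.2 -253.5] [112.5 173.8] 30.0
tu
[... 339 characters left out ...]
 rect [633.4 266.4] [111.2 102.8] 1.2
trayfloor s 2460 mean [640.6 266.    4. ] rect [635. 268.] [115.5 117.8] 0.4
bowlrim t 425 mean [580.7   2.4 103.8] rect [579.1   2.2] [156.4 155.2] 0.4
bowlrim s 784 mean [573.8  10.3 102.8] rect [577.8   5.1] [158.1 158.9] 42.2
jar t 199 mean [397.4  22.9  64.1] rect [397.9  22.9] [37.9 37.7] 89.6
jar s 342 mean [395.5  28.4  64.1] rect [396.3  26.3] [38.9 39.5] 2.6
tubeb t 87 mean [513.  254.5  71.1] rect [513.2 254.7] [23.1 25.7] 1.3
tubeb s 219 mean [511.4 257.3  71.2] rect [512.6 256.2] [25.3 24.9] 6.8
sleeve2 t 101 mean [443.7 266.5  75.1] rect [443.6 267.2] [25.1 27.1] 0.7
sleeve2 s 305 mean [442.9 271.2  75.2] rect [443.7 270.2] [27.2 27.1] 14.8
```

View pics/top0c.png

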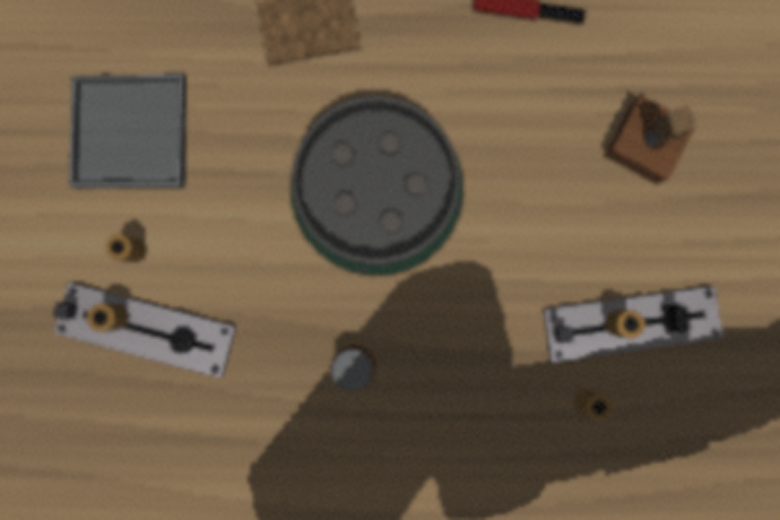

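View pics/side0.png

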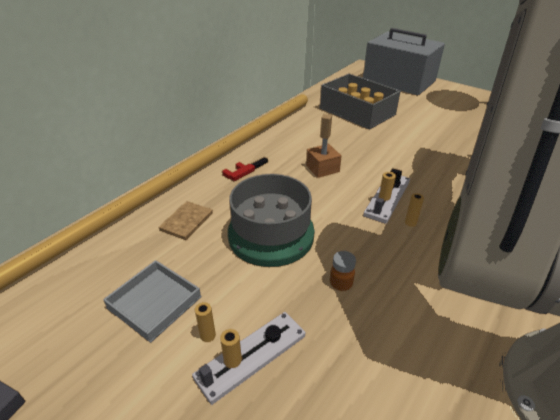

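The crop shows the selector strip at right, with the fin near (677,318), the brass sleeve near (630,323) and the post near (562,328). The holder and rod are at (655,130), the bowl with five chips is around (377,180), and the tray is at (130,130). The side view agrees. The two cameras differ by about 2 mm in y, so I average them.

```bash
cat >> h.py <<'E'
def plan(targets, s=None):
    """targets: (x,y,z[m],yaw[deg] of tool x). prints turn about tool z (rad), then shift in turned tool axes (mm)"""
    s=s or get_state(); p=np.array(s['tcp_pos']); x=q(s['orientation']).apply([1,0,0]); yaw=np.arctan2(x[1],x[0])
    print('now',np.round(p*1000,1),'yaw',round(np.degrees(yaw),2),'z',np.round(q(s['orientation']).apply([0,0,1]),3))
    for t in targets:
        y2=np.radians(t[3]); d=np.array(t[:3])-p
        c,sn=np.cos(y2),np.sin(y2)
        print(t,'turn',round(-(y2-yaw),3),'shift',np.round(1000*np.array([c*d[0]+sn*d[1], sn*d[0]-c*d[1], -d[2]]),1))
        p=np.array(t[:3]);yaw=y2
E
python3 - <<'E'
from h import *
P=cloud('side',np.load('side0.npy')); 
for u,v in [(325,85),(360,105),(350,80),(395,100),(402,40),(370,80)]: print((u,v),np.round(P[v,u],3))
plan([(.6303,-.276,.231,16),(.6303,-.276,.100,16),(.6303,-.276,.226,16),(.5785,.0036,.226,16)])
E
```

```text
(325, 85) [ 0.815 -0.569  0.078]
(360, 105) [ 0.675 -0.542  0.061]
(350, 80) [ 0.796 -0.697  0.058]
(395, 100) [ 0.615 -0.653  0.054]
(402, 40) [ 0.74  -0.944  0.136]
(370, 80) [ 0.721 -0.686  0.08 ]
now [ 221.2 -530.8  231.3] yaw 22.62 z [ 0. -0. -1.]
(0.6303, -0.276, 0.231, 16) turn 0.116 shift [ 4.635e+02 -1.322e+02  3.000e-01]
(0.6303, -0.276, 0.1, 16) turn -0.0 shift [  0.   0. 131.]
(0.6303, -0.276, 0.226, 16) turn -0.0 shift [   0.    0. -126.]
(0.5785, 0.0036, 0.226, 16) turn -0.0 shift [  27.3 -283.    -0. ]
```

Request:
arm_command(moves=[1, 0, 0, 0, 0, 0, 0.116, 1, 40, -11, 0, 0, 0, 0, 1, 52, -15, 0, 0, 0, 0, 1, 52, -15, 0, 0, 0, 0, 1, 52, -15, 0, 0, 0, 0, 1, 52, -15, 0, 0, 0, 0, 1, 52, -15, 0, 0, 0, 0, 1, 52, -15, 0, 0, 0, 0], newtons=80)

```text
clock: 2.3
tcp_pos: [0.5332, -0.3358, 0.2314]
orientation: [0.0, 0.99, 0.139, 0.0]
wrist_force: [1.7, -1.4, 0.3]
finger_gap: 0.0856
grip_force: 0.0
```

```bash
python3 -c "
from h import *
plan([(.6303,-.276,.100,16)])"
```

```text
now [ 533.2 -335.8  231.4] yaw 15.97 z [ 0. -0. -1.]
(0.6303, -0.276, 0.1, 16) turn -0.001 shift [109.8 -30.7 131.4]
```

Request:
arm_command(moves=[1, 35, -18, 0, 0, 0, 0, 1, 24, -13, 0, 0, 0, 0, 1, 0, 0, 0, 0, 0, 0])

```text
clock: 2.68
tcp_pos: [0.5812, -0.2891, 0.2309]
orientation: [-0.0, 0.99, 0.141, -0.0]
wrist_force: [-0.4, -0.8, 0.5]
finger_gap: 0.0857
grip_force: 0.0
```

```bash
python3 - <<'E'
from h import *
plan([(.6303,-.276,.100,16)])
im,d=read_camera('top'); P=cloud('top',d).reshape(-1,3)
E
```

```text
now [ 581.2 -289.1  230.9] yaw 16.17 z [-0.  0. -1.]
(0.6303, -0.276, 0.1, 16) turn 0.003 shift [ 50.8   0.9 130.9]
```

Request:
arm_command(moves=[1, 25, 0, 0, 0, 0, 0, 1, 26, 1, 0, 0, 0, 0, 1, 0, 0, 0, 0, 0, 0, 1, 0, 0, 0, 0, 0, 0])

```text
clock: 3.22
tcp_pos: [0.6282, -0.2786, 0.2312]
orientation: [-0.0, 0.99, 0.138, -0.0]
wrist_force: [1.3, -0.5, 0.5]
finger_gap: 0.0857
grip_force: 0.0
```

```bash
python3 - <<'E'
from h import *
plan([(.6303,-.276,.100,16)])
im,d=read_camera('side'); cv2.imwrite('pics/s1.png',cv2.resize(im[0:220,220:440],None,fx=2.7,fy=2.7))
E
```

```text
now [ 628.2 -278.6  231.2] yaw 15.91 z [-0.001 -0.    -1.   ]
(0.6303, -0.276, 0.1, 16) turn -0.002 shift [  2.8  -1.9 131.2]
```

View pics/s1.png

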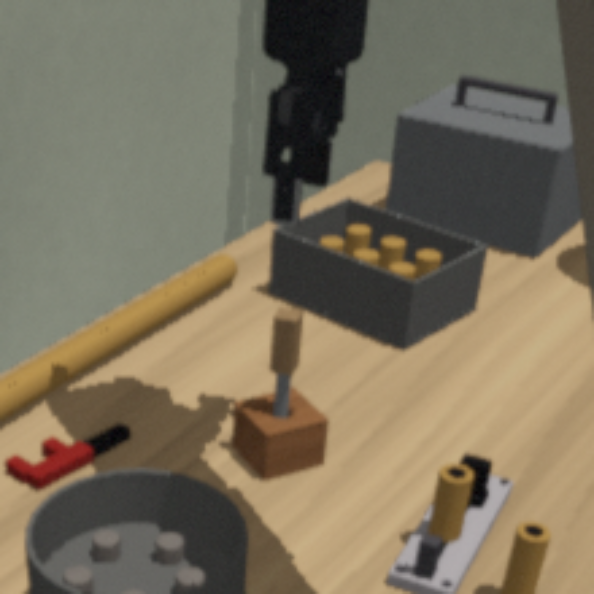

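The gripper is over the rod: fingers near (295,200) in the crop, rod top at (286,315). Descending.

Request:
arm_command(moves=[1, 3, -2, 30, 0, 0, 0, 1, 0, 0, 40, 0, 0, 0, 1, 0, 0, 40, 0, 0, 0, 1, 0, 0, 21, 0, 0, 0, 1, 0, 0, 0, 0, 0, 0, -1, 0, 0, 0, 0, 0, 0, -1, 0, 0, 0, 0, 0, 0, -1, 0, 0, 0, 0, 0, 0], newtons=80)

```text
clock: 4.28
tcp_pos: [0.6322, -0.2754, 0.1016]
orientation: [0.001, 0.99, 0.139, 0.001]
wrist_force: [-0.1, -0.7, -0.7]
finger_gap: 0.0323
grip_force: 0.0
```

Request:
arm_command(moves=[-1, 0, 0, 0, 0, 0, 0, -1, 0, 0, 0, 0, 0, 0, -1, 0, 0, 0, 0, 0, 0])

```text
clock: 4.65
tcp_pos: [0.6323, -0.2754, 0.1014]
orientation: [0.001, 0.99, 0.139, 0.001]
wrist_force: [-0.2, 0.0, 6.6]
finger_gap: 0.0208
grip_force: 78.4
```

Request:
arm_command(moves=[-1, 0, 0, -15, 0, 0, 0, -1, 0, 0, -30, 0, 0, 0, -1, 0, 0, -40, 0, 0, 0, -1, 0, 0, -35, 0, 0, 0, -1, 0, 0, -10, 0, 0, 0, -1, 0, 0, 0, 0, 0, 0])

```text
clock: 5.4
tcp_pos: [0.6317, -0.275, 0.2303]
orientation: [0.0, 0.99, 0.139, 0.0]
wrist_force: [0.5, 0.4, -0.3]
finger_gap: 0.0209
grip_force: 78.3
```

```bash
python3 - <<'E'
from h import *
plan([(.5785,.0036,.231,16)]); s=get_state(); print(s['wrist_force'],s['grip_force'],s['finger_gap'])
E
```

```text
now [ 631.7 -275.   230.3] yaw 15.98 z [ 0. -0. -1.]
(0.5785, 0.0036, 0.231, 16) turn -0.0 shift [  25.6 -282.5   -0.7]
[ 0.49901425  0.43004856 -0.29998717] 78.30065846443176 0.020923138019756125
```

Request:
arm_command(moves=[-1, 2, -25, 0, 0, 0, 0, -1, 4, -42, 0, 0, 0, 0, -1, 4, -46, 0, 0, 0, 0, -1, 4, -46, 0, 0, 0, 0, -1, 4, -46, 0, 0, 0, 0, -1, 4, -46, 0, 0, 0, 0, -1, 3, -31, 0, 0, 0, 0, -1, 0, 0, 0, 0, 0, 0])

```text
clock: 6.4
tcp_pos: [0.5763, 0.0054, 0.2283]
orientation: [-0.001, 0.99, 0.141, -0.002]
wrist_force: [0.3, -0.9, -1.2]
finger_gap: 0.0208
grip_force: 78.4
```

```bash
python3 - <<'E'
from h import *
plan([(.5785,.0036,.231,16)])
im,d=read_camera('side'); cv2.imwrite('pics/s2.png',cv2.resize(im[60:320,150:410],None,fx=2.2,fy=2.2))
im,d=read_camera('top'); print([(r['confidence'],r['point']) for r in recognise('top','chip0')])
E
```

```text
now [576.3   5.4 228.3] yaw 16.17 z [-0.004  0.001 -1.   ]
(0.5785, 0.0036, 0.231, 16) turn 0.003 shift [ 1.6  2.3 -2.7]
[(0.75, [387.1, 252.0])]
```

View pics/s2.png

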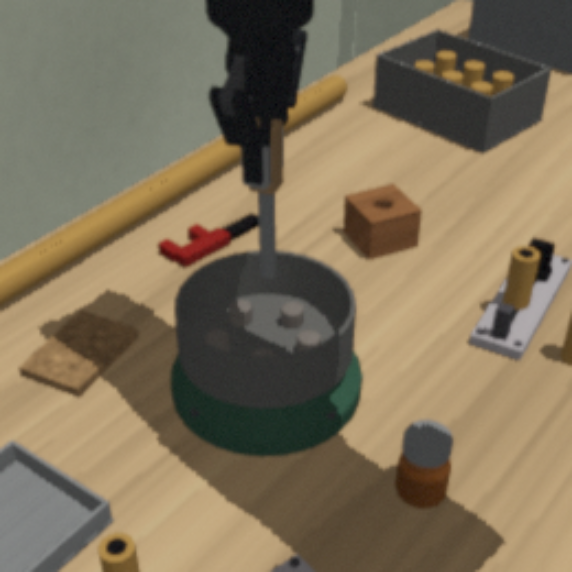

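The rod hangs upright at (267,200–275) over the bowl's middle and the hole in the block is empty. Lowering it in.

Request:
arm_command(moves=[-1, 2, 2, 20, 0, 0, 0, -1, 0, 0, 25, 0, 0, 0, -1, 0, 0, 20, 0, 0, 0, -1, 0, 0, 10, 0, 0, 0, -1, 0, 0, 0, 0, 0, 0, -1, 0, 0, 0, 0, 0, 0])

```text
clock: 7.3
tcp_pos: [0.5811, 0.0012, 0.1561]
orientation: [0.0, 0.99, 0.139, 0.001]
wrist_force: [0.3, 0.9, -0.7]
finger_gap: 0.0213
grip_force: 78.4
```

```bash
python3 - <<'E'
from h import *
cx,cy=.5785,.0036
T=[(cx,cy,.1525,16)]+[(cx+.04*np.cos(a),cy+.04*np.sin(a),.1525,16) for a in np.radians(106+np.arange(0,480,22.5))]
plan(T)
P=cloud('top',np.load('top0.npy')).reshape(-1,3); m=(np.hypot(P[:,0]-cx,P[:,1]-cy)<.062)&(P[:,2]>.066)&(P[:,2]<.08); B=P[m][:,:2]
import collections
from scipy.cluster.hierarchy import fcluster,linkage
l=fcluster(linkage(B,'single'),.006,'distance')
for k in set(l):
    b=B[l==k].mean(0); print((l==k).sum(),np.round(b*1000), 'r',np.hypot(*(b-[cx,cy-.0]))*1000,np.degrees(np.arctan2(b[1]-cy,b[0]-cx)))
E
```

```text
now [581.1   1.2 156.1] yaw 15.94 z [ 0.001 -0.    -1.   ]
(0.5785, 0.0036, 0.1525, 16) turn -0.001 shift [-1.9 -3.   3.6]
(np.float64(0.5674745057673201), np.float64(0.04205046783753275), 0.1525, 16) turn -0.0 shift [  0. -40.  -0.]
(np.float64(0.5535994145344952), np.float64(0.03490432627409656), 0.1525, 16) turn -0.0 shift [-15.3   3.   -0. ]
(np.float64(0.5435152117144242), np.float64(0.022992384809853487), 0.1525, 16) turn -0.0 shift [-13.    8.7  -0. ]
(np.float64(0.5387571257729366), np.float64(0.008128128550716276), 0.1525, 16) turn -0.0 shift [-8.7 13.  -0. ]
(np.float64(0.5400495321624672), np.float64(-0.007425494232679961), 0.1525, 16) turn -0.0 shift [-3.  15.3 -0. ]
(np.float64(0.5471956737259035), np.float64(-0.021300585465504777), 0.1525, 16) turn -0.0 shift [ 3.  15.3 -0. ]
(np.float64(0.5591076151901465), np.float64(-0.03138478828557584), 0.1525, 16) turn -0.0 shift [ 8.7 13.  -0. ]
(np.float64(0.5739718714492837), np.float64(-0.0361428742270635), 0.1525, 16) turn -0.0 shift [13.   8.7 -0. ]
(np.float64(0.58952549423268), np.float64(-0.034850467837532755), 0.1525, 16
[... 1092 characters left out ...]
242), np.float64(0.022992384809853512), 0.1525, 16) turn -0.0 shift [-13.    8.7  -0. ]
(np.float64(0.5387571257729366), np.float64(0.008128128550716285), 0.1525, 16) turn -0.0 shift [-8.7 13.  -0. ]
(np.float64(0.5400495321624672), np.float64(-0.007425494232679969), 0.1525, 16) turn -0.0 shift [-3.  15.3 -0. ]
(np.float64(0.5471956737259035), np.float64(-0.021300585465504795), 0.1525, 16) turn -0.0 shift [ 3.  15.3 -0. ]
56 [607.  35.] r 42.897178760398134 47.74692227819732
58 [618. -11.] r 42.396655784784606 -19.496724663471017
55 [559.  32.] r 34.732693745832954 124.78719760673245
55 [542. -13.] r 40.174090624245096 -156.05434573835595
57 [578. -37.] r 40.71526182341448 -90.49082852242982
```

Request:
arm_command(moves=[-1, 3, -10, 3, 0, 0, 0, -1, 3, -10, 0, 0, 0, 0, -1, 4, -10, 0, 0, 0, 0, -1, 3, -10, 0, 0, 0, 0, -1, -7.5, -1.5, 0, 0, 0, 0, -1, -7.5, -1.5, 0, 0, 0, 0, -1, -7.5, 1.5, 0, 0, 0, 0, -1, -7.5, 1.5, 0, 0, 0, 0])

```text
clock: 8.3
tcp_pos: [0.5526, 0.0348, 0.1524]
orientation: [0.0, 0.99, 0.139, 0.0]
wrist_force: [0.1, 0.5, -1.4]
finger_gap: 0.0209
grip_force: 78.5
```

Request:
arm_command(moves=[-1, -6.5, 4.5, 0, 0, 0, 0, -1, -6.5, 4.5, 0, 0, 0, 0, -1, -4.5, 6.5, 0, 0, 0, 0, -1, -4.5, 6.5, 0, 0, 0, 0, -1, -1.5, 7.5, 0, 0, 0, 0, -1, -1.5, 7.5, 0, 0, 0, 0, -1, 1.5, 7.5, 0, 0, 0, 0, -1, 1.5, 7.5, 0, 0, 0, 0])

```text
clock: 9.3
tcp_pos: [0.5467, -0.0212, 0.1523]
orientation: [0.0, 0.99, 0.139, 0.0]
wrist_force: [-0.2, -0.9, -1.3]
finger_gap: 0.021
grip_force: 78.5
```

```bash
python3 - <<'E'
from h import *
s=get_state(); print(s['wrist_force'],s['ft_torque'],s['finger_gap']); p=s['tcp_pos'];print(np.hypot(p[0]-.5785,p[1]-.0036))
plan([(.5472,-.0213,.153,16)])
E
```

```text
[-0.16177145 -0.90771591 -1.26112429] [ 0.01006177 -0.05854938  0.00726497] 0.021028909956966796
0.04027582930584698
now [546.7 -21.2 152.3] yaw 15.97 z [ 0. -0. -1.]
(0.5472, -0.0213, 0.153, 16) turn -0.001 shift [ 0.4  0.3 -0.7]
```

Tracking is on the 40 mm circle; continuing round.

Request:
arm_command(moves=[-1, 4.5, 6.5, 0, 0, 0, 0, -1, 4.5, 6.5, 0, 0, 0, 0, -1, 6.5, 4.5, 0, 0, 0, 0, -1, 6.5, 4.5, 0, 0, 0, 0, -1, 7.5, 1.5, 0, 0, 0, 0, -1, 7.5, 1.5, 0, 0, 0, 0, -1, 7.5, -1.5, 0, 0, 0, 0, -1, 7.5, -1.5, 0, 0, 0, 0])

```text
clock: 10.3
tcp_pos: [0.6028, -0.0271, 0.1522]
orientation: [-0.0, 0.99, 0.139, -0.0]
wrist_force: [-1.1, -0.7, -1.4]
finger_gap: 0.0212
grip_force: 78.5
```

Request:
arm_command(moves=[-1, 6.5, -4.5, 0, 0, 0, 0, -1, 6.5, -4.5, 0, 0, 0, 0, -1, 4.5, -6.5, 0, 0, 0, 0, -1, 4.5, -6.5, 0, 0, 0, 0, -1, 1.5, -7.5, 0, 0, 0, 0, -1, 1.5, -7.5, 0, 0, 0, 0, -1, -1.5, -7.5, 0, 0, 0, 0, -1, -1.5, -7.5, 0, 0, 0, 0])

```text
clock: 11.3
tcp_pos: [0.6088, 0.029, 0.1523]
orientation: [0.0, 0.99, 0.139, -0.0]
wrist_force: [0.1, 0.3, -0.9]
finger_gap: 0.021
grip_force: 78.3
```

Request:
arm_command(moves=[-1, -4.5, -6.5, 0, 0, 0, 0, -1, -4.5, -6.5, 0, 0, 0, 0, -1, -6.5, -4.5, 0, 0, 0, 0, -1, -6.5, -4.5, 0, 0, 0, 0, -1, -7.5, -1.5, 0, 0, 0, 0, -1, -7.5, -1.5, 0, 0, 0, 0, -1, -7.5, 1.5, 0, 0, 0, 0, -1, -7.5, 1.5, 0, 0, 0, 0])

```text
clock: 12.3
tcp_pos: [0.5527, 0.035, 0.1523]
orientation: [0.0, 0.99, 0.139, 0.0]
wrist_force: [0.2, -0.5, -0.4]
finger_gap: 0.0212
grip_force: 78.3
```

Request:
arm_command(moves=[-1, -6.5, 4.5, 0, 0, 0, 0, -1, -6.5, 4.5, 0, 0, 0, 0, -1, -4.5, 6.5, 0, 0, 0, 0, -1, -4.5, 6.5, 0, 0, 0, 0, -1, -1.5, 7.5, 0, 0, 0, 0, -1, -1.5, 7.5, 0, 0, 0, 0, -1, 1.5, 7.5, 0, 0, 0, 0, -1, 0, 0, 0, 0, 0, 0])

```text
clock: 13.3
tcp_pos: [0.5433, -0.0144, 0.1522]
orientation: [0.0, 0.99, 0.139, 0.0]
wrist_force: [-0.0, 0.4, -0.6]
finger_gap: 0.021
grip_force: 78.3
```

```bash
python3 - <<'E'
from h import *
s=get_state(); print(s['wrist_force'],s['ft_torque'],s['finger_gap']); p=s['tcp_pos'];print(np.hypot(p[0]-.5785,p[1]-.0036))
im,d=read_camera('side'); cv2.imwrite('pics/s3.png',cv2.resize(im[110:270,190:350],None,fx=3.5,fy=3.5))
plan([(.5632,.0,.153,16),(.5632,.0,.231,16),(.632,-.2752,.231,16)])
E
```

```text
[-0.02314578  0.35035768 -0.60084269] [-0.00656572 -0.01488256 -0.00241412] 0.021041397867566817
0.039548782609904666
now [543.  -14.1 152.2] yaw 15.95 z [-0.  0. -1.]
(0.5632, 0.0, 0.153, 16) turn -0.001 shift [23.3 -8.  -0.8]
(0.5632, 0.0, 0.231, 16) turn -0.0 shift [  0.   0. -78.]
(0.632, -0.2752, 0.231, 16) turn -0.0 shift [ -9.7 283.5  -0. ]
```

View pics/s3.png

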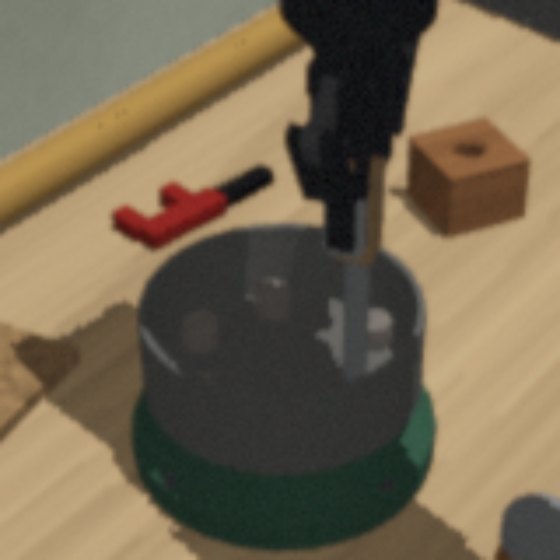

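The rod is upright at (357,320) inside the bowl and the visible chips ((200,330), (270,295), (378,320)) are inside too. Lifting out and returning to the holder.

Request:
arm_command(moves=[-1, 0, 0, -15, 0, 0, 0, -1, 0, 0, -25, 0, 0, 0, -1, 0, 0, -25, 0, 0, 0, -1, 0, 0, -15, 0, 0, 0, -1, 3, 20, 0, 0, 0, 0, -1, 5, 35, 0, 0, 0, 0, -1, 5, 35, 0, 0, 0, 0, -1, 0, 35, 0, 0, 0, 0])

```text
clock: 14.35
tcp_pos: [0.5901, -0.1323, 0.231]
orientation: [-0.0, 0.99, 0.139, -0.001]
wrist_force: [0.2, -0.9, -1.2]
finger_gap: 0.0209
grip_force: 78.5
```

```bash
python3 - <<'E'
from h import *
plan([(.632,-.2752,.231,16)])
E
```

```text
now [ 590.1 -132.3  231. ] yaw 15.97 z [-0.001  0.    -1.   ]
(0.632, -0.2752, 0.231, 16) turn -0.001 shift [  0.9 148.9   0. ]
```

Request:
arm_command(moves=[-1, 0, 40, 0, 0, 0, 0, -1, 1, 40, 0, 0, 0, 0, -1, 0, 35, 0, 0, 0, 0, -1, 0, 18, 0, 0, 0, 0, -1, 0, 0, 0, 0, 0, 0, -1, 0, 0, 0, 0, 0, 0])

```text
clock: 15.1
tcp_pos: [0.6268, -0.2577, 0.2315]
orientation: [-0.001, 0.99, 0.139, -0.001]
wrist_force: [-0.7, -0.2, -1.9]
finger_gap: 0.0208
grip_force: 78.4
```

```bash
python3 - <<'E'
from h import *
plan([(.632,-.2752,.231,16)])
im,d=read_camera('top'); P=cloud('top',d).reshape(-1,3)
cx,cy=.5785,.0036
m=(np.hypot(P[:,0]-cx,P[:,1]-cy)<.072)&(P[:,2]>.066)&(P[:,2]<.08); B=P[m][:,:2]
from scipy.cluster.hierarchy import fcluster,linkage
l=fcluster(linkage(B,'single'),.005,'distance')
for k in set(l):
    b=B[l==k].mean(0); print((l==k).sum(),np.round(b*1000))
E
```

```text
now [ 626.8 -257.7  231.5] yaw 15.97 z [-0.001  0.001 -1.   ]
(0.632, -0.2752, 0.231, 16) turn -0.0 shift [ 0.2 18.2  0.5]
56 [598.  54.]
56 [633.  10.]
56 [619. -38.]
56 [519.   4.]
58 [554. -52.]
```

All five chips are in the bowl, each shifted by 20 mm or more. Aligning over the hole.

Request:
arm_command(moves=[-1, 0, 10, 0, 0, 0, 0, -1, 0, 8, 0, 0, 0, 0, -1, 0, 0, 0, 0, 0, 0, -1, 0, 0, 0, 0, 0, 0, -1, 0, 0, 0, 0, 0, 0])

```text
clock: 15.78
tcp_pos: [0.6322, -0.2751, 0.2324]
orientation: [0.0, 0.99, 0.139, -0.0]
wrist_force: [-0.1, 0.9, -0.6]
finger_gap: 0.0214
grip_force: 78.4
```

```bash
python3 - <<'E'
from h import *
plan([(.632,-.2752,.102,16)])
im,d=read_camera('side'); P=cloud('side',d); cv2.imwrite('pics/s4.png',cv2.resize(im[60:200,260:400],None,fx=4,fy=4))
Q=P.reshape(-1,3)
m=(np.hypot(Q[:,0]-.631,Q[:,1]+.275)<.03)&(Q[:,2]>.1375)&(Q[:,2]<.21)
B=Q[m]
for z in (.14,.16,.18,.2):
    b=B[abs(B[:,2]-z)<.01]; print(z,len(b),np.round(b.mean(0)*1000,1) if len(b) else '', np.round(np.ptp(b,axis=0)*1000,1))
E
```

```text
now [ 632.2 -275.1  232.4] yaw 15.98 z [-0. -0. -1.]
(0.632, -0.2752, 0.102, 16) turn -0.0 shift [ -0.2   0.  130.4]
0.14 22 [ 628.5 -270.8  145. ] [ 8.4  8.2 10.2]
0.16 47 [ 628.4 -271.5  159.9] [12.8 11.4 19.7]
0.18 50 [ 628.3 -271.3  180.3] [13.9 12.1 19.5]
0.2 52 [ 628.9 -271.3  200.6] [13.4 10.3 19.3]
```

View pics/s4.png

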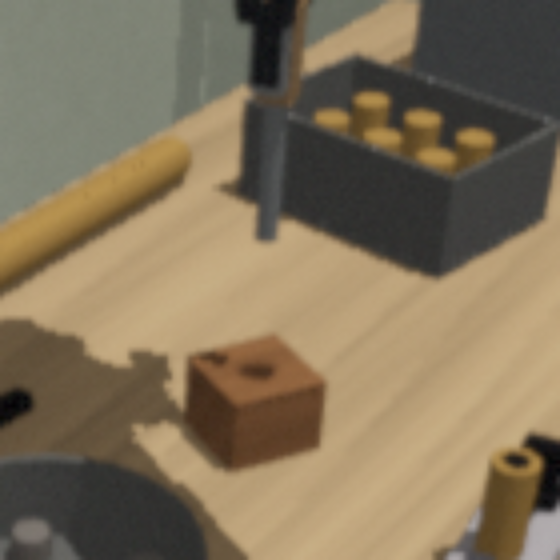

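The rod hangs vertical, tip at (267,238), above the hole at (257,370). Lowering.

Request:
arm_command(moves=[-1, 0, 0, 25, 0, 0, 0, -1, 0, 0, 30, 0, 0, 0, -1, 0, 0, 20, 0, 0, 0, -1, 0, 0, 12, 0, 0, 0, -1, 0, 0, 12, 0, 0, 0, -1, 0, 0, 12, 0, 0, 0, -1, 0, 0, 0, 0, 0, 0])

```text
clock: 16.7
tcp_pos: [0.6317, -0.275, 0.1203]
orientation: [-0.0, 0.99, 0.139, -0.001]
wrist_force: [0.1, -0.3, -0.7]
finger_gap: 0.0214
grip_force: 78.4
```

```bash
python3 - <<'E'
from h import *
plan([(.632,-.2752,.1016,16)]);s=get_state();print(s['wrist_force'],s['ft_torque'])
E
```

```text
now [ 631.7 -275.   120.3] yaw 15.97 z [-0.001  0.001 -1.   ]
(0.632, -0.2752, 0.1016, 16) turn -0.0 shift [ 0.2  0.2 18.7]
[ 0.09893011 -0.25185713 -0.7050653 ] [-0.03285183 -0.02747255  0.00997035]
```

Request:
arm_command(moves=[-1, 0, 0, 9, 0, 0, 0, -1, 0, 0, 8, 0, 0, 0, -1, 0, 0, 0, 0, 0, 0, -1, 0, 0, 0, 0, 0, 0, 0, 0, 0, 0, 0, 0, 0, 1, 0, 0, 0, 0, 0, 0, 1, 0, 0, 0, 0, 0, 0, 1, 0, 0, 0, 0, 0, 0])

```text
clock: 17.7
tcp_pos: [0.6323, -0.2754, 0.1045]
orientation: [0.0, 0.99, 0.139, 0.0]
wrist_force: [0.6, 0.3, -0.5]
finger_gap: 0.0853
grip_force: 0.0
```

Request:
arm_command(moves=[1, 0, 0, -10, 0, 0, 0, 1, 0, 0, -35, 0, 0, 0, 1, 0, 0, -45, 0, 0, 0, 1, 0, 0, -45, 0, 0, 0, 1, 0, 0, 0, 0, 0, 0])

```text
clock: 18.32
tcp_pos: [0.6342, -0.2764, 0.2453]
orientation: [0.003, 0.99, 0.139, 0.004]
wrist_force: [0.5, 0.3, -0.9]
finger_gap: 0.0853
grip_force: 0.0
```

```bash
python3 - <<'E'
from h import *
def blob(Q,nm,c,r,z0,z1):
    m=(np.hypot(Q[:,0]-c[0],Q[:,1]-c[1])<r)&(Q[:,2]>z0)&(Q[:,2]<z1); B=Q[m]
    (cc,wh,a)=cv2.minAreaRect(B[:,:2].astype(np.float32)*1000)
    print(nm,len(B),'mean',np.round(B.mean(0)*1000,1),'rect',np.round(cc,1),np.round(wh,1),round(a,1))
im,d=read_camera('side'); Q=cloud('side',d).reshape(-1,3)
blob(Q,'rod',(.630,-.275),.03,.11,.165)
blob(Q,'rodtop',(.630,-.275),.03,.14,.165)
blob(Q,'rodlow',(.630,-.275),.016,.058,.09)
blob(Q,'sleeve',(.444,-.243),.03,.068,.084)
plan([(.444,-.243,.24,0),(.444,-.243,.24,-82.5),(.444,-.243,.24,97.5)]); print(get_state()['joint_pos'])
E
```

```text
rod 192 mean [ 627.8 -269.6  132.3] rect [ 630.3 -273.6] [23.  24.1] 16.9
rodtop 69 mean [ 629.1 -272.   145.4] rect [ 630.2 -273.5] [20.7 23.6] 14.4
rodlow 59 mean [ 629.2 -271.6   73.1] rect [ 630.1 -271.7] [13.6  8.6] 18.1
sleeve 104 mean [ 442.2 -240.    74.5] rect [ 443.  -242.1] [28.7 25.6] 71.9
now [ 633.4 -276.   242.5] yaw 15.98 z [ 0.005 -0.003 -1.   ]
(0.444, -0.243, 0.24, 0) turn 0.279 shift [-189.4  -33.     2.5]
(0.444, -0.243, 0.24, -82.5) turn 1.44 shift [ 0. -0. -0.]
(0.444, -0.243, 0.24, 97.5) turn -3.142 shift [ 0.  0. -0.]
[-5.26922033e-01  5.48988094e-01  4.32698132e-01  1.44891510e+00
 -7.23995055e-05  2.33584011e+00]
```

The rod stands upright in its hole, with its top at the original height. Turning for the sleeve, to grip across the strip.

Request:
arm_command(moves=[1, 0, 0, 0, 0, 0, -0.178, 1, 0, 0, 0, 0, 0, -0.178, 1, 0, 0, 0, 0, 0, -0.178, 1, 0, 0, 0, 0, 0, -0.178, 1, 0, 0, 0, 0, 0, -0.178, 1, 0, 0, 0, 0, 0, -0.178, 1, 0, 0, 0, 0, 0, -0.178, 1, 0, 0, 0, 0, 0, -0.178])

```text
clock: 19.38
tcp_pos: [0.6316, -0.275, 0.2378]
orientation: [-0.001, 0.657, 0.754, -0.0]
wrist_force: [0.2, -0.0, -0.5]
finger_gap: 0.0856
grip_force: 0.0
```

```bash
python3 - <<'E'
from h import *
plan([(.444,-.243,.24,97.5)])
E
```

```text
now [ 631.6 -275.   237.8] yaw 97.9 z [-0.002  0.001 -1.   ]
(0.444, -0.243, 0.24, 97.5) turn 0.007 shift [  56.2 -181.8   -2.2]
```

Request:
arm_command(moves=[1, 8, -20, 0, 0, 0, 0, 1, 10, -35, 0, 0, 0, 0, 1, 12, -40, 0, 0, 0, 0, 1, 12, -40, 0, 0, 0, 0, 1, 10, -32, 0, 0, 0, 0, 1, 4, -15, 0, 0, 0, 0, 1, 0, 0, 0, 0, 0, 0, 1, 0, 0, 0, 0, 0, 0])

```text
clock: 20.38
tcp_pos: [0.4454, -0.2442, 0.2391]
orientation: [0.0, 0.659, 0.752, 0.0]
wrist_force: [-0.0, 0.1, -0.7]
finger_gap: 0.0849
grip_force: 0.0
```

```bash
python3 - <<'E'
from h import *
plan([(.444,-.243,.043,97.5)])
E
```

```text
now [ 445.4 -244.2  239.1] yaw 97.57 z [ 0.001 -0.    -1.   ]
(0.444, -0.243, 0.043, 97.5) turn 0.001 shift [  1.3  -1.2 196.1]
```

Request:
arm_command(moves=[0.6, 1, -1, 30, 0, 0, 0, 0.6, 0, 0, 45, 0, 0, 0, 0.6, 0, 0, 45, 0, 0, 0, 0.6, 0, 0, 40, 0, 0, 0, 0.6, 0, 0, 25, 0, 0, 0, 0.6, 0, 0, 11, 0, 0, 0, 0.6, 0, 0, 0, 0, 0, 0, 0.6, 0, 0, 0, 0, 0, 0])

```text
clock: 21.38
tcp_pos: [0.4444, -0.2436, 0.0443]
orientation: [0.001, 0.659, 0.752, 0.0]
wrist_force: [-0.2, 0.2, -0.3]
finger_gap: 0.0681
grip_force: 0.0
```

Request:
arm_command(moves=[-1, 0, 0, 0, 0, 0, 0, -1, 0, 0, 0, 0, 0, 0, -1, 0, 0, 0, 0, 0, 0, -1, 0, 0, 0, 0, 0, 0, -1, 0, 0, 0, 0, 0, 0], newtons=40)

```text
clock: 22.0
tcp_pos: [0.4436, -0.2433, 0.044]
orientation: [0.001, 0.659, 0.752, -0.0]
wrist_force: [-1.1, 0.1, 5.8]
finger_gap: 0.0266
grip_force: 39.3
```

Request:
arm_command(moves=[-1, 0, 0, -12, 0, 0, 0, -1, 0, 0, -30, 0, 0, 0, -1, 0, 0, -45, 0, 0, 0, -1, 0, 0, -45, 0, 0, 0, -1, 0, 0, -35, 0, 0, 0, -1, 0, 0, -15, 0, 0, 0, -1, 0, 0, 0, 0, 0, 0], newtons=60)

```text
clock: 22.88
tcp_pos: [0.4436, -0.2431, 0.2257]
orientation: [0.001, 0.659, 0.752, 0.0]
wrist_force: [-0.4, 0.2, -2.8]
finger_gap: 0.0265
grip_force: 59.2
```

```bash
python3 - <<'E'
from h import *
plan([(.635,.265,.226,97.5)]); s=get_state(); print(s['finger_gap'],s['grip_force'])
E
```

```text
now [ 443.6 -243.1  225.7] yaw 97.56 z [ 0.001 -0.001 -1.   ]
(0.635, 0.265, 0.226, 97.5) turn 0.001 shift [ 4.788e+02  2.561e+02 -3.000e-01]
0.02654460542349554 59.16416823863983
```

Request:
arm_command(moves=[-1, 20, 11, 0, 0, 0, 0, -1, 36, 19, 0, 0, 0, 0, -1, 40, 21, 0, 0, 0, 0, -1, 40, 21, 0, 0, 0, 0, -1, 40, 21, 0, 0, 0, 0, -1, 40, 21, 0, 0, 0, 0, -1, 40, 21, 0, 0, 0, 0, -1, 40, 21, 0, 0, 0, 0])

```text
clock: 23.88
tcp_pos: [0.5582, 0.0725, 0.2228]
orientation: [-0.001, 0.659, 0.752, -0.001]
wrist_force: [1.3, -0.5, -1.1]
finger_gap: 0.0267
grip_force: 59.2
```

Request:
arm_command(moves=[-1, 40, 21, 0, 0, 0, 0, -1, 40, 21, 0, 0, 0, 0, -1, 40, 21, 0, 0, 0, 0, -1, 25, 14, 0, 0, 0, 0, -1, 0, 0, 0, 0, 0, 0, -1, 0, 0, 0, 0, 0, 0])

```text
clock: 24.62
tcp_pos: [0.6153, 0.2245, 0.2232]
orientation: [-0.001, 0.659, 0.752, -0.002]
wrist_force: [-0.5, -1.1, -0.6]
finger_gap: 0.0267
grip_force: 59.3
```

```bash
python3 - <<'E'
from h import *
plan([(.635,.265,.226,97.5)]); s=get_state(); print(s['finger_gap'],s['grip_force'])
E
```

```text
now [615.3 224.5 223.2] yaw 97.57 z [-0.003 -0.001 -1.   ]
(0.635, 0.265, 0.226, 97.5) turn 0.001 shift [37.6 24.8 -2.8]
0.02672700959986249 59.295101165771484
```

Request:
arm_command(moves=[-1, 18, 12, 0, 0, 0, 0, -1, 19, 12, 0, 0, 0, 0, -1, 0, 0, 20, 0, 0, 0, -1, 0, 0, 45, 0, 0, 0, -1, 0, 0, 45, 0, 0, 0, -1, 0, 0, 35, 0, 0, 0, -1, 0, 0, 20, 0, 0, 0, -1, 0, 0, 0, 0, 0, 0])

```text
clock: 25.62
tcp_pos: [0.6331, 0.2629, 0.0577]
orientation: [-0.001, 0.659, 0.752, -0.002]
wrist_force: [-0.1, 0.4, -0.7]
finger_gap: 0.0265
grip_force: 59.4
```

```bash
python3 - <<'E'
from h import *
plan([(.635,.265,.034,97.5)]); s=get_state(); print(s['finger_gap'],s['grip_force'])
E
```

```text
now [633.1 262.9  57.7] yaw 97.48 z [-0.005 -0.002 -1.   ]
(0.635, 0.265, 0.034, 97.5) turn -0.0 shift [ 1.9  2.2 23.7]
0.026452081539707822 59.40725862979889
```

Request:
arm_command(moves=[-1, 0, 0, 10, 0, 0, 0, -1, 0, 0, 8, 0, 0, 0, -1, 0, 0, 3, 0, 0, 0, -1, 0, 0, 0, 0, 0, 0, -1, 0, 0, 0, 0, 0, 0])

```text
clock: 26.25
tcp_pos: [0.6354, 0.2649, 0.0396]
orientation: [0.0, 0.659, 0.752, 0.0]
wrist_force: [-0.5, -0.3, -0.9]
finger_gap: 0.0263
grip_force: 59.4
```

Request:
arm_command(moves=[-1, 0, 0, 3, 0, 0, 0, -1, 0, 0, 2, 0, 0, 0, -1, 0, 0, 0, 0, 0, 0])

```text
clock: 26.62
tcp_pos: [0.6352, 0.2648, 0.0343]
orientation: [0.0, 0.659, 0.752, -0.0]
wrist_force: [0.0, 0.9, -0.8]
finger_gap: 0.0265
grip_force: 59.5
```

Request:
arm_command(moves=[-1, 0, 0, 1, 0, 0, 0, -1, 0, 0, 0, 0, 0, 0])

```text
clock: 26.88
tcp_pos: [0.6352, 0.2648, 0.0341]
orientation: [0.0, 0.659, 0.752, 0.0]
wrist_force: [-2.1, 0.6, 5.7]
finger_gap: 0.0266
grip_force: 60.1
```

Contact with the tray floor. Releasing and rising.

Request:
arm_command(moves=[-0.1, 0, 0, 0, 0, 0, 0, 0.4, 0, 0, 0, 0, 0, 0, 0.6, 0, 0, 0, 0, 0, 0, 0.6, 0, 0, -10, 0, 0, 0, 0.6, 0, 0, -35, 0, 0, 0, 0.6, 0, 0, -45, 0, 0, 0, 0.6, 0, 0, -45, 0, 0, 0, 0.6, 0, 0, -45, 0, 0, 0])

```text
clock: 27.88
tcp_pos: [0.6351, 0.2647, 0.2156]
orientation: [0.0, 0.659, 0.752, 0.0]
wrist_force: [0.5, 0.6, 0.5]
finger_gap: 0.068
grip_force: 0.0
```

```bash
cat >> h.py <<'E'
def blob(Q,nm,c,r,z0,z1):
    m=(np.hypot(Q[:,0]-c[0],Q[:,1]-c[1])<r)&(Q[:,2]>z0)&(Q[:,2]<z1); B=Q[m]
    if len(B)<4: print(nm,len(B)); return
    (cc,wh,a)=cv2.minAreaRect(B[:,:2].astype(np.float32)*1000)
    print(nm,len(B),'mean',np.round(B.mean(0)*1000,1),'rect',np.round(cc,1),np.round(wh,1),round(a,1))
E
python3 - <<'E'
from h import *
for c in('side','top'):
    im,d=read_camera(c); Q=cloud(c,d).reshape(-1,3)
    blob(Q,c+' sleeve',(.635,.265),.03,.058,.08)
    blob(Q,c+' fin',(.448,-.3),.03,.050,.064)
    blob(Q,c+' post',(.433,-.184),.015,.044,.056)
    blob(Q,c+' rodtop',(.63,-.276),.03,.14,.165)
    if c=='side': cv2.imwrite('pics/s5.png',im)
plan([(.448,-.30,.231,97.5)])
E
```

```text
side sleeve 216 mean [633.  266.   64.9] rect [634.7 264.8] [27.  26.5] 39.8
side fin 57 mean [ 447.  -296.8   55.3] rect [ 447.4 -298.4] [24.7 16.1] 7.1
side post 42 mean [ 430.8 -181.8   48.6] rect [ 431.1 -183.5] [15.3 18.4] 2.9
side rodtop 69 mean [ 629.1 -272.3  145.7] rect [ 630.5 -274.4] [21.8 22.2] 15.1
top sleeve 90 mean [633.4 262.   64.5] rect [633.7 263. ] [25.8 25.2] 46.3
top fin 52 mean [ 448.6 -300.5   55.7] rect [ 448.  -300.6] [23.2 12.3] 0.5
top post 35 mean [ 432.4 -184.4   49.4] rect [ 432.8 -184. ] [15.6 13.4] 2.9
top rodtop 94 mean [ 629.9 -277.1  146.6] rect [ 630.2 -277.7] [22.  22.6] 15.6
now [637.9 265.6 220.9] yaw 97.57 z [ 0.011  0.003 -1.   ]
(0.448, -0.3, 0.231, 97.5) turn 0.001 shift [-536.  -262.1  -10.1]
```

View pics/s5.png

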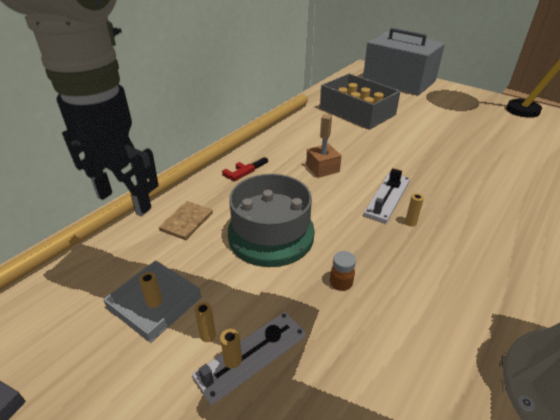

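The sleeve stands upright in the tray at (150,290), the rod is in its block at (325,140), and the selector strip at (388,195) is clear. Moving to the fin.

Request:
arm_command(moves=[0.6, -20, -10, -5, 0, 0, 0, 0.6, -36, -18, -5, 0, 0, 0, 0.6, -42, -20, 0, 0, 0, 0, 0.6, -42, -20, 0, 0, 0, 0, 0.6, -42, -20, 0, 0, 0, 0, 0.6, -42, -20, 0, 0, 0, 0, 0.6, -42, -20, 0, 0, 0, 0, 0.6, -42, -20, 0, 0, 0, 0])

```text
clock: 28.98
tcp_pos: [0.5283, -0.0614, 0.2236]
orientation: [0.0, 0.659, 0.752, 0.0]
wrist_force: [0.5, 0.1, 0.3]
finger_gap: 0.0683
grip_force: 0.0
```

Request:
arm_command(moves=[0.6, -42, -20, 0, 0, 0, 0, 0.6, -42, -20, 0, 0, 0, 0, 0.6, -42, -20, 0, 0, 0, 0, 0.6, -42, -20, 0, 0, 0, 0, 0.6, -30, -15, 0, 0, 0, 0, 0.6, 0, 0, 0, 0, 0, 0, 0.6, 0, 0, 0, 0, 0, 0])

```text
clock: 29.85
tcp_pos: [0.4608, -0.2685, 0.2233]
orientation: [-0.0, 0.659, 0.752, 0.0]
wrist_force: [0.3, 0.1, -0.2]
finger_gap: 0.0682
grip_force: 0.0
```

```bash
python3 - <<'E'
from h import *
plan([(.448,-.2995,.030,97.5)])
E
```

```text
now [ 460.8 -268.5  223.3] yaw 97.55 z [-0.  0. -1.]
(0.448, -0.2995, 0.03, 97.5) turn 0.001 shift [-29.1 -16.7 193.3]
```

Request:
arm_command(moves=[0.6, -15, -9, 0, 0, 0, 0, 0.6, -14, -8, 10, 0, 0, 0, 0.6, 0, 0, 40, 0, 0, 0, 0.6, 0, 0, 45, 0, 0, 0, 0.6, 0, 0, 40, 0, 0, 0, 0.6, 0, 0, 25, 0, 0, 0, 0.6, 0, 0, 10, 0, 0, 0, 0.6, 0, 0, 0, 0, 0, 0])

```text
clock: 30.85
tcp_pos: [0.4474, -0.2999, 0.0528]
orientation: [-0.001, 0.659, 0.752, -0.0]
wrist_force: [-0.8, 0.0, -0.3]
finger_gap: 0.0684
grip_force: 0.0
```

```bash
python3 - <<'E'
from h import *
plan([(.448,-.2995,.030,97.5)])
E
```

```text
now [ 447.4 -299.9   52.8] yaw 97.55 z [-0.001  0.001 -1.   ]
(0.448, -0.2995, 0.03, 97.5) turn 0.001 shift [ 0.3  0.6 22.8]
```

Request:
arm_command(moves=[0.6, 0, 0, 13, 0, 0, 0, 0.6, 0, 0, 9, 0, 0, 0, 0.6, 0, 0, 0, 0, 0, 0, -1, 0, 0, 0, 0, 0, 0, -1, 0, 0, 0, 0, 0, 0, -1, 0, 0, 0, 0, 0, 0, -1, 0, 0, 0, 0, 0, 0, -1, 0, 0, 0, 0, 0, 0], newtons=25)

```text
clock: 31.85
tcp_pos: [0.4472, -0.3002, 0.0319]
orientation: [-0.0, 0.659, 0.752, -0.001]
wrist_force: [-4.9, -0.2, 5.5]
finger_gap: 0.0254
grip_force: 26.3
```

```bash
python3 - <<'E'
from h import *
s=get_state(); print(s['finger_gap'],s['grip_force'],s['wrist_force'])
plan([(.4323+.018*.13,-.184-.018*.99,.030,97.5)])
E
```

```text
0.025412894151915427 26.345338225364685 [-4.91349221 -0.21433629  5.46961977]
now [ 447.2 -300.2   31.9] yaw 97.54 z [-0.001 -0.001 -1.   ]
(0.43464, -0.20182, 0.03, 97.5) turn 0.001 shift [99.2  0.3  1.9]
```

Request:
arm_command(moves=[-1, 6, 0, 0, 0, 0, 0, -1, 12, 0, 0, 0, 0, 0, -1, 14, 0, 0, 0, 0, 0, -1, 14, 0, 0, 0, 0, 0, -1, 14, 0, 0, 0, 0, 0, -1, 14, 0, 0, 0, 0, 0, -1, 12, 0, 0, 0, 0, 0, -1, 4, 0, 0, 0, 0, 0])

```text
clock: 32.85
tcp_pos: [0.4348, -0.2111, 0.0318]
orientation: [0.0, 0.659, 0.752, -0.002]
wrist_force: [-8.0, -5.4, 6.0]
finger_gap: 0.0256
grip_force: 26.4
```

Request:
arm_command(moves=[-1, 2, 0, 0, 0, 0, 0, -1, 2, 0, 0, 0, 0, 0, -1, 2, 0, 0, 0, 0, 0, -1, 1, 0, 0, 0, 0, 0, -1, 0, 0, 0, 0, 0, 0])

```text
clock: 33.48
tcp_pos: [0.4339, -0.2046, 0.0319]
orientation: [0.0, 0.659, 0.752, -0.002]
wrist_force: [-7.6, -3.8, 6.7]
finger_gap: 0.0254
grip_force: 26.5
```

Not at the stop yet; creeping on until the force rises.

Request:
arm_command(moves=[-1, 1.5, 0, 0, 0, 0, 0, -1, 1.5, 0, 0, 0, 0, 0, -1, 1, 0, 0, 0, 0, 0, -1, 0, 0, 0, 0, 0, 0])

```text
clock: 33.98
tcp_pos: [0.4335, -0.202, 0.0319]
orientation: [0.001, 0.659, 0.752, -0.003]
wrist_force: [-7.6, -6.7, 4.5]
finger_gap: 0.0253
grip_force: 26.2
```

Request:
arm_command(moves=[-1, 1, 0, 0, 0, 0, 0, -1, 1, 0, 0, 0, 0, 0, -1, 0, 0, 0, 0, 0, 0])

```text
clock: 34.35
tcp_pos: [0.4336, -0.2018, 0.0319]
orientation: [0.002, 0.66, 0.751, -0.004]
wrist_force: [-7.7, -14.1, 0.6]
finger_gap: 0.0255
grip_force: 25.7
```

The force climbs while the position holds, so it is at the stop. Releasing.

Request:
arm_command(moves=[-0.2, 0, 0, 0, 0, 0, 0, 0.3, 0, 0, 0, 0, 0, 0, 0.3, 0, 0, 0, 0, 0, 0, 0.3, 0, 0, -15, 0, 0, 0, 0.3, 0, 0, -40, 0, 0, 0, 0.3, 0, 0, -45, 0, 0, 0, 0.3, 0, 0, -45, 0, 0, 0, 0.3, 0, 0, -45, 0, 0, 0])

```text
clock: 35.35
tcp_pos: [0.4343, -0.1973, 0.2228]
orientation: [0.0, 0.659, 0.752, 0.0]
wrist_force: [0.3, -0.7, -0.5]
finger_gap: 0.0556
grip_force: 0.0
```

Request:
arm_command(moves=[0.3, -30, 0, 0, 0, 0, 0, 0.3, -40, 0, 0, 0, 0, 0, 0.3, -40, 0, 0, 0, 0, 0, 0.3, -40, 0, 0, 0, 0, 0, 0.3, -30, 0, 0, 0, 0, 0, 0.3, 0, 0, 0, 0, 0, 0, 0.3, 0, 0, 0, 0, 0, 0])

```text
clock: 36.22
tcp_pos: [0.4578, -0.3754, 0.221]
orientation: [-0.001, 0.659, 0.752, 0.0]
wrist_force: [-0.4, -0.1, 0.6]
finger_gap: 0.0553
grip_force: 0.0
```

```bash
python3 - <<'E'
from h import *
A={}
for c in('side','top'):
    im,d=read_camera(c); Q=cloud(c,d).reshape(-1,3)
    blob(Q,c+' sleeve',(.635,.265),.03,.058,.08)
    blob(Q,c+' fin',(.4345,-.203),.014,.053,.064)
    blob(Q,c+' rodtop',(.63,-.276),.03,.14,.165)
    blob(Q,c+' tubea',(.3625,-.213),.03,.065,.08)
    blob(Q,c+' tubeb',(.513,.255),.03,.065,.08)
    blob(Q,c+' sleeve2',(.4437,.268),.03,.068,.084)
    blob(Q,c+' jar',(.397,.025),.04,.058,.072)
    cv2.imwrite(f'pics/f_{c}.png',im)
im=cv2.imread('pics/f_side.png');t=cv2.imread('pics/f_top.png')
cv2.imwrite('pics/f.png',np.hstack([cv2.resize(im[80:280,200:440],(400,333)),cv2.resize(t[120:320,160:400],(400,333))]))
E
```

```text
side sleeve 218 mean [633.  265.9  64.9] rect [634.4 265.3] [26.9 27.5] 33.1
side fin 56 mean [ 433.2 -199.9   56.3] rect [ 434.5 -200.4] [15.8 25. ] 88.2
side rodtop 69 mean [ 629.2 -272.3  145.6] rect [ 630.2 -274.4] [20.6 24.2] 15.7
side tubea 103 mean [ 362.1 -209.7   70.6] rect [ 362.7 -212. ] [24.8 25.4] 61.4
side tubeb 220 mean [511.4 257.3  71.2] rect [512.6 256. ] [25.3 24.5] 54.8
side sleeve2 308 mean [442.9 271.2  75.2] rect [443.8 270. ] [26.3 27.8] 7.9
side jar 337 mean [395.6  28.3  64. ] rect [396.5  26.3] [38.9 38.7] 83.2
top sleeve 86 mean [633.7 262.3  64.9] rect [633.3 263. ] [23.7 25.9] 82.7
top fin 51 mean [ 434.9 -202.5   56.2] rect [ 434.7 -202.3] [24.6 13.6] 9.0
top rodtop 95 mean [ 629.6 -277.1  146.8] rect [ 630.2 -277.7] [22.6 23.6] 19.3
top tubea 89 mean [ 363.  -214.    71.4] rect [ 363.  -214.7] [22.5 25.2] 1.2
top tubeb 87 mean [513.  254.5  71.1] rect [513.1 254.8] [23.  25.4] 1.0
top sleeve2 102 mean [443.8 266.5  75.2] rect [443.5 267.5] [25.2 27.6] 1.0
top jar 199 mean [397.4  22.9  64. ] rect [397.8  22.9] [37.8 38. ] 89.2
```

View pics/f.png

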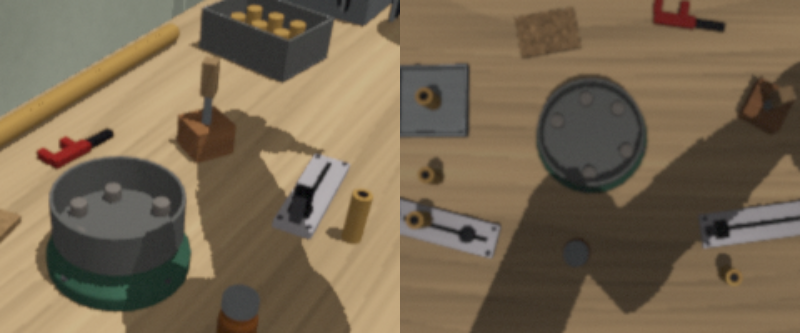

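The final picture shows the fin against the post at left (300,200) and right (720,228), with all chips in the bowl. The rod is in its block, the sleeve stands in the tray at (427,95), and the bystanders have not moved. The fin-to-post distance is 17–18 mm, against 18 mm expected at the stop.

```bash
python3 -c "
from workcell import *
print(hand_in())"
```

```text
the job is handed in; nothing more can be done
None
```

The job is handed in at about 36 s: chips stirred right round and all still in the bowl, rod back in its hole, sleeve upright in the tray, and selector against its end stop; no verdict came back.

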